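# Load the data logger's battery pack under the lip of its bay

### The arm

A 7-joint arm with a two-finger parallel gripper is mounted at the origin on a cart in front of the work surface, level with it; the furniture and walls round the work are solid. World frame = base frame: x ahead of the robot, y to its left, z up, the work surface at z = 0. Lengths are in m, angles in rad, forces in N, time in s.
With the tool pointing down it reaches from about 0.425 to 0.95 m from the base axis. Payload 4.7 kg.
Tool frame: the origin (TCP) lies midway between the tips of the shut fingers; the grasp point (between the pads) lies 19 mm behind it; z points along the fingers, y is the direction in which the jaws open and shut (so a half turn about z gives the same grasp; the last joint's range is limited). The gripper opens to 85 mm and grips with 20 to 120 N. Pads are 22 mm wide; open, the fingers measure 114 mm over their backs; the gripper's body (76 mm by 85 mm) begins 54 mm behind the grasp point. The pads swing forward as they close: fully open they stand 13 mm farther back than shut.
Start: joints at [1.226, 0.469, -0.049, 1.532, 0.024, 1.141, -0.082], TCP at [0.21, -0.642, 0.231] pointing down, gripper open.
Joint ranges: [-2.59, 2.59], [-0.33, 1.99], [-1.39, 1.29], [0.1, 2.45], [-1.04, 4.18], [0.21, 1.99], [-2.66, 2.66]. Speed limits (rad/s): [2.57, 2.57, 3.14, 3.14, 3.14, 3.14, 3.14].

### API

Orientations are given as a unit quaternion [w, x, y, z].
In Python, from bench import arm gives the robot as it stands.
- The arm moves only by the tool jog_arm, never from a script. Its argument "moves" is one flat list of numbers, 7 for each row, row after row: the closure, from 0 (fully open) to 1 (shut), then the shift along the tool's x, y, z in cm, then the turn, a rotation vector about the tool's x, y, z in degrees. A call has 1 to 10 rows; each row is the pose to reach, as a shift and turn from the pose commanded when the call began, along the tool's axes at that moment; what a row does not reach only later rows make up. A row lasts 1/10 s, in which the tool goes at most 50 mm and 8.59 degrees, less where a joint would pass 70% of its speed; a pose out of reach is approached as far as the arm can. A call with a gripper value outside its range is refused whole. The fingers move at their own pace and stop on an object; the grip force is fixed at half the most. Time passes only in rows, so rows that repeat a pose let the fingers close. It gives the time, the measured TCP pose, the force and the opening at its end, in the units of the state.
- arm.observe(): the state, without advancing time (a new reading comes with each control period).
- arm.read_camera(name): name is "side" or "top"; returns a dict with "color" (384x512x3 uint8, blue, green, red), "depth" (384x512 float32, m along the optical axis (not along the pixel's ray), 0 where there is no reading), "K" (3x3 intrinsics, pixels), "k1" (the pictures are not rectified: a ray, as slopes to the right and down, at radius r is drawn at 1 + k1 r^2 times it, then the intrinsics apply), "cam_to_world" (4x4, takes a point from camera to world coordinates). Camera axes: x right, y down, z forward; pixel columns grow to the right and rows downward; lengths in m; the calibration is good to about 2 mm. A picture is of the moment at which its call begins.
- arm.close_job(): hands the job in, once; it reports no verdict.
The state is a dict: "time_s": time; "joint_positions": joint angles; "joint_vel": joint speeds; "joint_torque": joint torques, N m; "eef_pos": TCP position; "eef_rot": TCP orientation; "contact_force": force on the tool from outside, world axes, zero at the start; "moment": the same for the moment, N m; "width": opening from 0.0 (shut) to 1.0 (fully open).
Only numpy, scipy, OpenCV 4.12 (cv2) and the standard library are available. Lean on these libraries where they do the work, as an engineer would, in place of code of your own. Each camera call takes 0.05 s, during which the arm holds its last target.

### The job

Fit the battery pack with the tongue into the data logger's open bay: tilt it tongue down, bring the tongue under the overhanging lip, then level the pack so that it lies flat on the bay floor with its tongue still under the lip, and let go. Leave the wider, square-ended pack where it is.

Things in the scene. Friction and masses are not known exactly. Their poses are not given: they have to be found in the camera images.
- logger: Fixed flat grey box 180x76 mm. Origin on the table under the centre of its open bay; +x to the display end, roughly away from the robot. Bay: x -61 to 61, y -30 to 30, floor z 8 (mm). Lip over the bay at x 35 to 61, underside z 32, top z 38, solid wall behind it at x 61; panel runs on to x 111. Side walls 8 thick to z 26; end wall x -69 to -61 to z 34.
- pack: Loose black pack to fit, 0.18 kg. Block x -37 to 37, 46 wide, 18 high (mm), with a flat tongue x 37 to 73, 30 wide, 8 thick, level with the underside; too long to drop in flat. Grip fin on top: x -22 to 22, 16 wide in y, z 18 to 44; pinch it across y. Origin at the underside below the fin. Starts flat, tongue roughly away from the robot.
- pack_nose (a point): middle of the lower edge of the tongue's tip, at (73, 0, 0) mm in the pack's frame; axes as the pack's
- square_pack: Bystander: black pack with a like fin on top but wider, square-ended, without tongue, 86 x 68 x 26 mm without fin (too wide for the bay); origin at the centre of its underside. The two packs may have swapped places.
Not all that is in view belongs to the job. Leave any white look-alike of the pack alone.

How it is judged:
On the way:
1. the pack, tilted tongue down by more than 4 degrees, has the tip of its tongue under the lip (x of pack_nose in the frame of logger between 0.038 and 0.065 m and y of pack_nose in the frame of logger between -0.03 and 0.03 m and z of pack_nose in the frame of logger below 0.03 m and angle between pack's own x axis and vertical above 1.641 rad), for 0.1 s.
At the end, for the whole second after the job is handed in: The pack with the tongue lies at rest in the bay, flat on its floor (underside within 5 mm, tilt under 5 degrees), in line with the logger within 12 degrees and centred across it within 15 mm, the tip of its tongue at least 9 mm under the lip; the square-ended pack lies within 30 mm of where it was (x of pack_nose in the frame of logger between 0.044 and 0.065 m and y of pack in the frame of logger between -0.015 and 0.015 m and z of pack in the frame of logger between 0.004 and 0.013 m and angle between pack's own z axis and vertical below 0.09 rad and angle between the x axis of pack and the x axis of logger, either way round below 0.21 rad and linear speed of pack below 0.02 m/s and distance of square_pack from where it was at the start of the episode below 0.03 m); the robot touches nothing.
It fails at once if the square-ended pack is moved by more than 30 mm (distance of square_pack from where it was at the start of the episode above 0.03 m).
It also fails if it takes over 43 s, if anything falls off the work surface, if the arm or the gripper's body presses on something with over 40 N, if the wrist force passes 120 N, or if a joint passes its speed limit or range.

## Working session

There is one attempt and no reset: what is moved stays moved. The work goes in short steps, Python scripts to look and compute and a tool call to move; the robot and the scene stay as the last step left them, time stands still between calls to the robot, and variables do not carry over. Pictures are saved under pics/ and viewed, and the job is handed in when it is done.

Besides the shell and the picture viewer there is one more tool, called after "Emit:" as name(argument=value, ...) on one line, values as JSON. jog_arm: Moves the arm, as the interface text tells. Its arguments: {"type":"object","properties":{"moves":{"type":"array","items":{"type":"number"}}},"required":["moves"]}

```bash
mkdir -p pics; ls; cat > h.py <<'E'
import numpy as np, cv2
from bench import arm
np.set_printoptions(precision=4,suppress=True)
def grab(n):
    d=arm.read_camera(n); np.savez('last_%s.npz'%n,**d); return d
def load(n): return dict(np.load('last_%s.npz'%n))
def rays(d,uv):
    K=d['K'];k=float(d['k1']);uv=np.atleast_2d(uv).astype(float)
    p=cv2.undistortPoints(uv[:,None],K,np.array([k,0,0,0,0.]))[:,0]
    return np.c_[p,np.ones(len(p))]
def onplane(d,uv,z):
    T=d['cam_to_world'];r=rays(d,uv)@T[:3,:3].T;o=T[:3,3]
    return o+r*((z-o[2])/r[:,2])[:,None]
def pts(d):
    h,w=d['depth'].shape
    u,v=np.meshgrid(np.arange(w),np.arange(h))
    r=rays(d,np.c_[u.ravel(),v.ravel()])*d['depth'].ravel()[:,None]
    T=d['cam_to_world'];return (r@T[:3,:3].T+T[:3,3]).reshape(h,w,3)
def proj(d,P):
    T=np.linalg.inv(d['cam_to_world']);P=np.atleast_2d(P)
    c=P@T[:3,:3].T+T[:3,3]
    return cv2.projectPoints(c,np.zeros(3),np.zeros(3),d['K'],np.array([float(d['k1']),0,0,0,0.]))[0][:,0]
E
python3 - <<'E'
from h import *
for n in('top','side'):
    d=grab(n); cv2.imwrite('pics/%s0.png'%n,d['color']); print(n,d['K'],d['k1'],d['cam_to_world'])
print(arm.observe())
E
```

```text
pics
top [[366.0806   0.     256.8966]
 [  0.     366.0806 189.2981]
 [  0.       0.       1.    ]] -0.015274474212940406 [[-0.0076 -0.9819  0.1893  0.3761]
 [-0.9996  0.0021 -0.0296  0.0011]
 [ 0.0286 -0.1894 -0.9815  0.8818]
 [ 0.      0.      0.      1.    ]]
side [[412.6504   0.     252.5436]
 [  0.     412.6504 195.5597]
 [  0.       0.       1.    ]] -0.02976769103071747 [[-0.9971  0.0362 -0.0674  0.5667]
 [ 0.0763  0.3922 -0.9167  0.7687]
 [-0.0068 -0.9191 -0.3939  0.3899]
 [ 0.      0.      0.      1.    ]]
{'time_s': 0.1, 'joint_positions': array([ 1.2261,  0.4694, -0.0486,  1.5336,  0.0241,  1.141 , -0.0823]), 'joint_vel': array([ 0.0008, -0.0017, -0.0004, -0.0036, -0.0007, -0.0008,  0.0012]), 'joint_torque': array([  0.0009, -51.1519,  -0.0469, -23.8393,   0.0107,   0.0044,
        -0.    ]), 'eef_pos': array([ 0.2095, -0.6411,  0.2303]), 'eef_rot': array([-0.0009,  0.9876,  0.1573, -0.0002]), 'contact_force': array([ 0.4146, -0.2463, -0.2757]), 'moment': array([ 0.028 , -0.0577, -0.0116]), 'width': 0.9988502060167057}
```

View pics/top0.png

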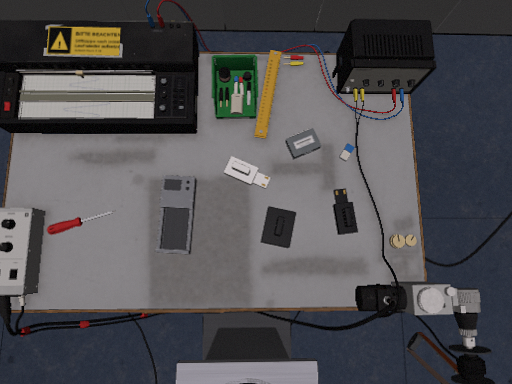

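View pics/side0.png

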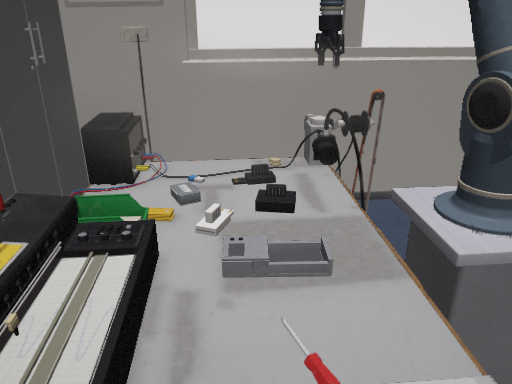

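Candidates in the top view: a black tongued pack at (345,212), a black wide square pack at (279,227), a white look-alike at (247,171), and a grey box at (303,143). I choose (345,212), since it is black with a tongue pointing away. The logger is at (177,214). Next come a close crop and the measurements.

```bash
python3 - <<'E'
from h import *
d=load('top');s=load('side')
a=cv2.resize(d['color'][175:245,305:385],None,fx=5,fy=5,interpolation=cv2.INTER_CUBIC)
b=cv2.resize(d['color'][165:265,145:210],None,fx=5,fy=5,interpolation=cv2.INTER_CUBIC)
H=max(a.shape[0],b.shape[0]);c=np.zeros((H,a.shape[1]+b.shape[1],3),np.uint8);c[:a.shape[0],:a.shape[1]]=a;c[:b.shape[0],a.shape[1]:]=b
cv2.imwrite('pics/crop0.png',c)
P=pts(d)
print('table z',np.median(P[250:290,60:140,2]),np.median(P[240:255,330:380,2]))
# black packs
g=d['color'].max(2)
m=((g<75)&(P[...,0]>.2)&(P[...,0]<.75)&(abs(P[...,1])<.6)).astype(np.uint8)
cs,_=cv2.findContours(m,cv2.RETR_EXTERNAL,cv2.CHAIN_APPROX_NONE)
for k in cs:
    if cv2.contourArea(k)>80: print(cv2.contourArea(k),cv2.minAreaRect(k))
print('heights pack');print((P[186:238:2,330:362:2,2]*1000).astype(int))
print('heights logger');print((P[172:258:3,154:202:2,2]*1000).astype(int))
E
```

```text
table z -5.6896171936937634e-05 -0.0004197552058646803
102.5 ((112.17636108398438, 317.835205078125), (3.3482813835144043, 58.41722106933594), 82.47618103027344)
359.5 ((466.46270751953125, 317.6099853515625), (28.34288787841797, 22.73872947692871), 75.0685806274414)
619.0 ((39.5, 315.0), (40.0, 79.0), 90.0)
86.5 ((6.0, 246.5), (9.0, 12.0), 90.0)
88.0 ((8.5, 223.5), (13.0, 9.0), 0.0)
1008.0 ((34.072547912597656, 254.03713989257812), (13.81688117980957, 91.54708862304688), 6.044092178344727)
998.0 ((278.2204895019531, 226.9417724609375), (28.87992286682129, 36.91572189331055), 11.768289566040039)
991.0 ((174.15147399902344, 228.19737243652344), (26.55582618713379, 41.99274826049805), 3.094058036804199)
715.0 ((343.7837829589844, 210.70269775390625), (45.374122619628906, 20.05667495727539), 80.53767395019531)
141.5 ((172.5, 184.0), (10.0, 17.0), 90.0)
2157.0 ((367.3168029785156, 249.54779052734375), (164.4183349609375, 238.84832763671875), 30.379125595092773)
3955.0 ((97.97120666503906, 115.37943267822266), (37.371368408203125, 196.18594360351562), 89.37040710449219)
heights pack
[[  1
[... 3982 characters left out ...]
 0  26  22  13   8   5  11   8   7   8   8   8   6   9   8   8  23
   18   0   1  -1   1   0]
 [  0   0  25  31   8  10   8  10   7   8   9   8  10  11   7   6  26  27
   14  -2  -1   1  -2   1]
 [  0  -1  24  27   5   5   9   9  11   8   7   8   6   9  10   6  27  25
    9   0   0   0   0   0]
 [  0  -3  21  25   6   6   9   9   9   9   9   8  12  11  10   8  24  25
    5  -1  -1   1   1   1]
 [  0  33  33  34  32  35  33  36  31  34  35  32  34  35  29  33  25  25
    2  -2  -3   3   0  -2]
 [ -1   0   1   0  -1   0  -1  -1  -1  -2  17  33  30  32  36  35  35  27
   -1  -1  -2  -1   0   0]
 [  0  -3  -1   4   0   0  -2   2   0   0  -1   0  -2  -1   2  -1   1   0
    1   0   1   0  -1   0]]
```

View pics/crop0.png

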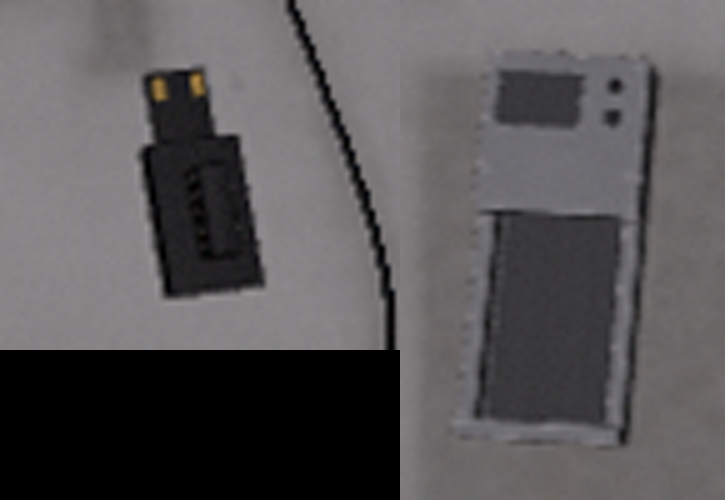

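The crop confirms it: a black pack with a tongue carrying gold contacts, and the logger's lip end up, away from the robot. Now I'll fit the poses.

```bash
python3 - <<'E'
from h import *
d=load('top');P=pts(d);z=P[...,2]
def sel(box,lo,hi):
    x0,x1,y0,y1=box;m=np.zeros(z.shape,bool);m[y0:y1,x0:x1]=1
    m&=(z>lo)&(z<hi);m=m.astype(np.uint8)
    n,l,st,_=cv2.connectedComponentsWithStats(m,connectivity=4)
    if n>1: m=(l==1+np.argmax(st[1:,4]))
    return P[m.astype(bool)][:,:2]
def show(n,q):
    r=cv2.minAreaRect((q*1000).astype(np.float32));print(n,len(q),r,q.mean(0))
    return r
pb=(325,368,182,242)
show('pack all>3',sel(pb,.004,.06))
show('block',sel(pb,.0125,.06)); show('fin',sel(pb,.036,.06)); show('tongue',sel(pb,.003,.0115))
lb=(150,206,168,262)
show('log all',sel(lb,.02,.05)); show('panel',sel(lb,.03,.05)); show('floor',sel(lb,.003,.014))
show('square',sel((255,305,198,255),.02,.06)); show('sqfin',sel((255,305,198,255),.04,.08))
E
```

```text
pack all>3 800 ((490.8607177734375, -233.1581268310547), (110.1787338256836, 46.767696380615234), 7.0541672706604) [ 0.4836 -0.2315]
block 599 ((473.31024169921875, -235.2799530029297), (73.99454498291016, 46.75874328613281), 6.68947172164917) [ 0.472  -0.2332]
fin 140 ((473.50750732421875, -236.31753540039062), (43.99199676513672, 18.009796142578125), 7.511594295501709) [ 0.4731 -0.2348]
tongue 172 ((528.5581665039062, -228.79818725585938), (34.1859245300293, 29.8281307220459), 6.530426502227783) [ 0.5283 -0.2285]
log all 1498 ((483.1680603027344, 165.6791534423828), (76.29911041259766, 180.4549102783203), 87.03570556640625) [0.5053 0.1633]
panel 1048 ((535.1228637695312, 163.1460418701172), (76.31893920898438, 76.64025115966797), 86.76026916503906) [0.5344 0.1622]
floor 1009 ((450.94635009765625, 169.9922637939453), (58.10651397705078, 98.86432647705078), 86.69489288330078) [0.451  0.1698]
square 1065 ((452.3318176269531, -73.51299285888672), (68.27559661865234, 86.3042221069336), 77.54963684082031) [ 0.4514 -0.0728]
sqfin 142 ((452.3243713378906, -73.20569610595703), (16.537124633789062, 43.86581039428711), 77.53852081298828) [ 0.4516 -0.0728]
```

```bash
cat >> h.py <<'E'
from scipy.spatial.transform import Rotation as R
def pose():
    o=arm.observe();q=o['eef_rot'];return o,o['eef_pos'],R.from_quat([q[1],q[2],q[3],q[0]])
def down(yaw,tilt=0): # tool x along yaw (deg), z down, tilt = tongue-down pitch of the carried thing
    r0=R.from_matrix(np.array([[1,0,0],[0,-1,0],[0,0,-1.]]))
    return R.from_euler('z',yaw,degrees=True)*R.from_euler('y',tilt,degrees=True)*r0
def rel(p,r,p0=None,r0=None):
    if p0 is None: _,p0,r0=pose()
    print('shift cm',r0.inv().apply(np.array(p)-p0)*100,'turn deg',np.degrees((r0.inv()*r).as_rotvec()))
PK=np.array([.4734,-.2356,0]);PY=6.9
LG=np.array([.4622,.1668,0]);LY=-3.0
def lw(v): return LG+R.from_euler('z',LY,degrees=True).apply(np.array(v)/1000.)
E
python3 - <<'E'
from h import *
d=load('top');P=pts(d).reshape(-1,3);P=P[(abs(P[:,2])<.8)]
for a in np.linspace(0,1,9):
    c=np.array([.21,-.642])*(1-a)+np.array([.473,-.236])*a
    m=np.hypot(*(P[:,:2]-c).T)<.08
    print(c,P[m,2].max() if m.any() else None)
rel([.4734,-.2356,.12],down(PY))
E
```

```text
[ 0.21  -0.642] -0.7701274856214682
[ 0.2429 -0.5912] None
[ 0.2757 -0.5405] 0.12314209350618732
[ 0.3086 -0.4898] 0.1367695025876915
[ 0.3415 -0.439 ] 0.1367695025876915
[ 0.3744 -0.3882] 0.1367695025876915
[ 0.4073 -0.3375] 0.10116949070472891
[ 0.4401 -0.2868] 0.049000305461425864
[ 0.473 -0.236] 0.049000305461425864
shift cm [ 37.6807 -30.3298  11.0865] turn deg [-0.1019  0.0134 11.195 ]
```

Emit:
jog_arm(moves=[0.45, 37.7, -30.3, 0, 0, 0, 11.2, 0.45, 37.7, -30.3, 0, 0, 0, 11.2, 0.45, 37.7, -30.3, 0, 0, 0, 11.2, 0.45, 37.7, -30.3, 0, 0, 0, 11.2, 0.45, 37.7, -30.3, 0, 0, 0, 11.2, 0.45, 37.7, -30.3, 0, 0, 0, 11.2, 0.45, 37.7, -30.3, 0, 0, 0, 11.2, 0.45, 37.7, -30.3, 0, 0, 0, 11.2, 0.45, 37.7, -30.3, 0, 0, 0, 11.2, 0.45, 37.7, -30.3, 0, 0, 0, 11.2])

```text
time_s: 1.1
eef_pos: [0.4755, -0.2326, 0.2312]
eef_rot: [-0.001, 0.998, 0.062, 0.0]
contact_force: [0.6, -0.3, -0.1]
width: 0.55
```

```bash
python3 - <<'E'
from h import *
o,p,r=pose();print(p,r.as_matrix(),o['joint_positions'])
rel([PK[0],PK[1],.06],down(PY));rel([PK[0],PK[1],.021],down(PY))
E
```

```text
[ 0.4755 -0.2326  0.2312] [[ 0.9923  0.1241  0.0004]
 [ 0.1241 -0.9923  0.0012]
 [ 0.0005 -0.0011 -1.    ]] [ 0.5717  0.2438 -0.2329  1.8678  0.0633  1.0372 -1.1332]
shift cm [-0.2518  0.2951 17.1232] turn deg [-0.0629 -0.0301  0.2311]
shift cm [-0.2539  0.2994 21.0232] turn deg [-0.0629 -0.0301  0.2311]
```

Emit:
jog_arm(moves=[0.45, 0, 0, 4, 0, 0, 0.2, 0.45, 0, 0, 8, 0, 0, 0.2, 0.45, 0, 0, 12, 0, 0, 0.2, 0.45, 0, 0, 14, 0, 0, 0.2, 0.45, 0, 0, 16, 0, 0, 0.2, 0.45, 0, 0, 16, 0, 0, 0.2, 0.45, 0, 0, 16, 0, 0, 0.2])

```text
time_s: 1.8
eef_pos: [0.4739, -0.2365, 0.0713]
eef_rot: [-0.0, 0.998, 0.058, -0.0]
contact_force: [-0.1, -0.4, -0.0]
width: 0.548
```

```bash
python3 - <<'E'
from h import *
o,p,r=pose();print(p,o['joint_positions'],o['width'])
rel([PK[0],PK[1],.021],down(PY))
d=grab('side');t=grab('top')
print(proj(d,[PK+[0,0,.044]]))
c=cv2.resize(d['color'][110:230,190:350],None,fx=4,fy=4);cv2.imwrite('pics/s1.png',c)
print(proj(d,[p])-[190,110])
E
```

```text
[ 0.4739 -0.2365  0.0713] [ 0.5448  0.4462 -0.2035  2.0145  0.1366  0.6941 -1.1984] 0.547937748756929
shift cm [-0.0391 -0.0911  5.034 ] turn deg [-0.0186  0.0264 -0.2017]
[[259.8364 164.7512]]
[[69.6033 44.4926]]
```

View pics/s1.png

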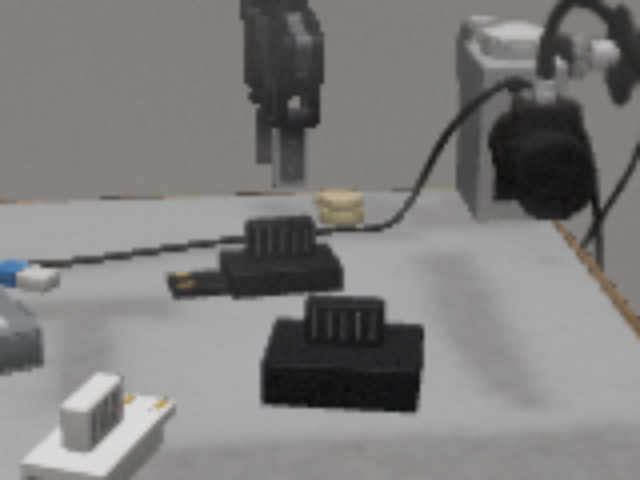

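The side view shows the open gripper at crop (290,130), directly above the tongued pack's fin at (280,240). I'll descend and grip.

Emit:
jog_arm(moves=[0.45, 0, -0.1, 2, 0, 0, 0, 0.45, 0, -0.1, 4, 0, 0, 0, 0.45, 0, -0.1, 5, 0, 0, 0, 0.45, 0, -0.1, 5, 0, 0, 0, 1, 0, -0.1, 5, 0, 0, 0, 1, 0, -0.1, 5, 0, 0, 0, 1, 0, -0.1, 5, 0, 0, 0, 1, 0, -0.1, 5, 0, 0, 0, 1, 0, -0.1, 5, 0, 0, 0, 1, 0, -0.1, 5, 0, 0, 0])

```text
time_s: 2.9
eef_pos: [0.4748, -0.2361, 0.0225]
eef_rot: [0.001, 0.998, 0.058, 0.001]
contact_force: [-0.7, -0.9, 6.1]
width: 0.171
```

Emit:
jog_arm(moves=[1, 0, 0, -0.5, 0, 0, 0, 1, 0, 0, -2, 0, 0, 0, 1, 0, 0, -5, 0, 0, 0, 1, 0, 0, -9, 0, 0, 0, 1, 0, 0, -13, 0, 0, 0, 1, 0, 0, -15, 0, 0, 0, 1, 0, 0, -15, 0, 0, 0, 1, 0, 0, -15, 0, 0, 0])

```text
time_s: 3.7
eef_pos: [0.473, -0.2353, 0.1707]
eef_rot: [-0.0, 0.998, 0.058, -0.001]
contact_force: [-1.1, -0.1, -2.0]
width: 0.172
```

```bash
python3 - <<'E'
from h import *
o,p,r=pose();print(p,r.as_matrix(),o['joint_positions'],o['width'])
d=grab('side');t=grab('top')
c=cv2.resize(d['color'][30:230,150:370],None,fx=3,fy=3);cv2.imwrite('pics/s2.png',c)
c=cv2.resize(t['color'][120:280,250:420],None,fx=3,fy=3);cv2.imwrite('pics/t2.png',c)
# target hover over logger: tilt 18
rel(lw([-30,0,170]),down(LY,0)); rel(lw([-30,0,170]),down(LY,18))
E
```

```text
[ 0.473  -0.2353  0.1707] [[ 0.9932  0.1165 -0.0011]
 [ 0.1165 -0.9932  0.0003]
 [-0.001  -0.0004 -1.    ]] [ 0.5702  0.3085 -0.2293  1.9365  0.0879  0.9072 -1.157 ] 0.17231186113903127
shift cm [  0.7166 -40.5287   0.0216] turn deg [-0.095   0.1984  9.6999]
shift cm [  0.7166 -40.5287   0.0216] turn deg [  1.4293 -17.7585   9.634 ]
```

View pics/s2.png

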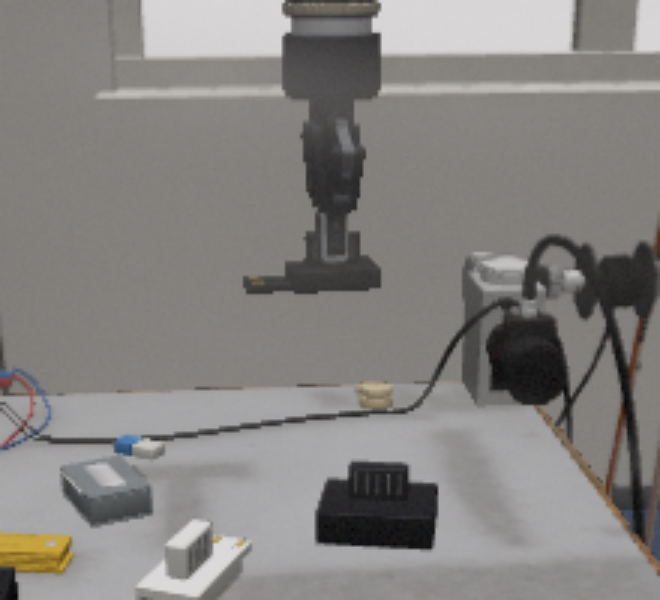

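View pics/t2.png

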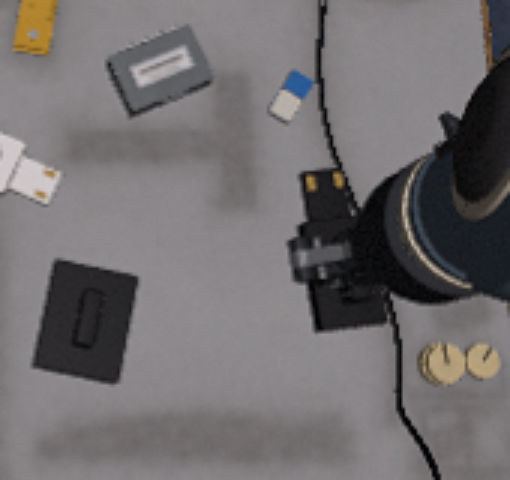

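```bash
python3 - <<'E'
from h import *
rel(lw([-40,0,150]),down(LY,18))
E
```

```text
shift cm [ -0.2625 -40.6933   2.0252] turn deg [  1.4293 -17.7585   9.634 ]
```

Emit:
jog_arm(moves=[1, 0, -3, 0, 0.1, -1.3, 0.7, 1, -0.1, -7, 0, 0.3, -3.5, 2, 1, -0.1, -12, 0, 0.5, -6, 3, 1, -0.1, -17, 0.5, 0.7, -8, 4.5, 1, -0.2, -22, 0.8, 0.9, -10, 6, 1, -0.2, -27, 1, 1, -12, 7, 1, -0.2, -32, 1.3, 1.2, -14, 8, 1, -0.3, -36, 1.6, 1.3, -16, 9, 1, -0.3, -39, 1.8, 1.4, -17, 9.4, 1, -0.3, -40.7, 2, 1.4, -17.8, 9.6])

```text
time_s: 4.8
eef_pos: [0.4218, 0.1712, 0.1497]
eef_rot: [-0.003, 0.987, -0.024, -0.157]
contact_force: [-0.1, -0.6, -1.9]
width: 0.177
```

Emit:
jog_arm(moves=[1, 0, 0, 0, 0, 0, 0, 1, 0, 0, 0, 0, 0, 0, 1, 0, 0, 0, 0, 0, 0])

```text
time_s: 5.1
eef_pos: [0.4233, 0.1667, 0.1507]
eef_rot: [-0.003, 0.987, -0.027, -0.155]
contact_force: [0.5, -1.7, -1.5]
width: 0.17
```

```bash
python3 - <<'E'
from h import *
o,p,r=pose();print(p,o['joint_positions'],o['width'],o['contact_force'])
print(R.from_euler('z',-LY,degrees=True).apply(p-LG)*1000, r.as_matrix())
rel(lw([-40,0,150]),down(LY,18))
d=grab('side');t=grab('top')
c=cv2.resize(d['color'][100:300,150:370],None,fx=3,fy=3);cv2.imwrite('pics/s3.png',c)
c=cv2.resize(t['color'][120:280,100:270],None,fx=3,fy=3);cv2.imwrite('pics/t3.png',c)
def pred(off,n):
    u=proj(d,p+r.apply(off));return (u-[150,100])*3
# expected pack points
for n,v in dict(nose=(73,0,0),rear=(-37,0,0),rearL=(-37,23,0),noseL=(73,15,0),blockL=(37,23,0),blockLt=(37,23,18),rearLt=(-37,23,18)).items():
    v=np.array(v)/1000.; print(n,pred(np.array([v[0]-.001,-v[1],.0215-v[2]]),n))
E
```

```text
[0.4233 0.1667 0.1507] [-0.0505  0.3946 -0.4172  1.9297  0.0084  1.1237 -2.0903] 0.17048743787364848 [ 0.5198 -1.7116 -1.5191]
[-38.798   -2.1248 150.6865] [[ 0.9503 -0.0537 -0.3068]
 [-0.0521 -0.9986  0.0133]
 [-0.307   0.0033 -0.9517]]
shift cm [-0.0938 -0.2125  0.1017] turn deg [ 0.1564 -0.1196 -0.1317]
nose [[375.9162 320.8696]]
rear [[572.6341 260.3913]]
rearL [[582.3723 277.1772]]
noseL [[377.9832 332.7816]]
blockL [[444.9288 319.2279]]
blockLt [[435.5093 289.3259]]
rearLt [[574.3558 246.4808]]
```

View pics/s3.png

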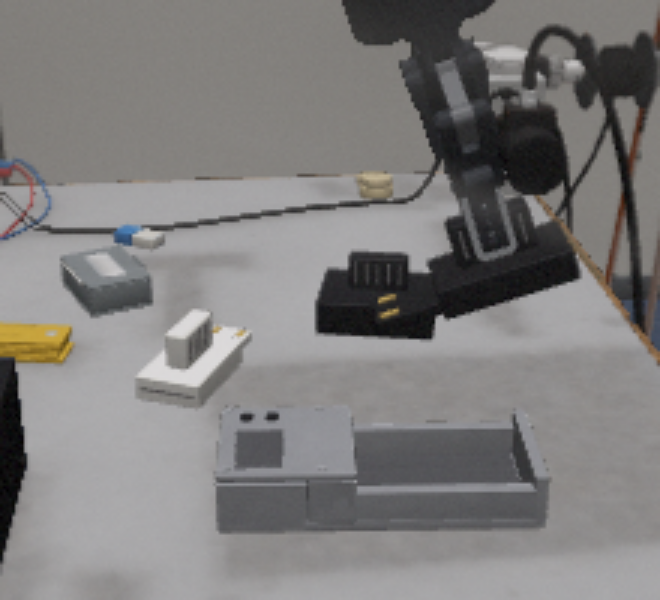

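View pics/t3.png

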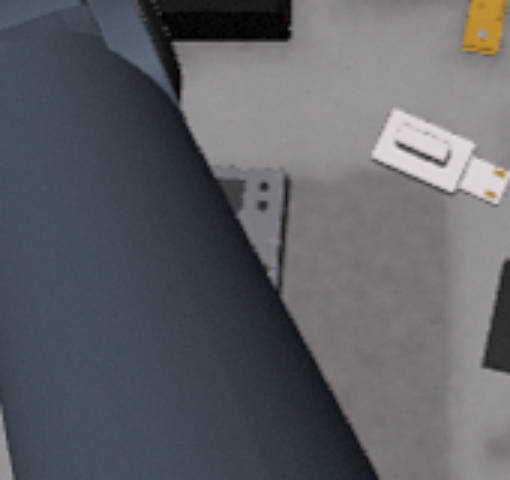

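```bash
cat >> h.py <<'E'
OFF=np.array([1,0,21.5])
def tcp(N,th):
    rr=R.from_euler('y',th,degrees=True)
    return np.array(N)+rr.apply(np.array([-73.,0,0])+OFF)
def nose():
    o,p,r=pose();n=p+r.apply(np.array([.072,0,.0215]));return R.from_euler('z',-LY,degrees=True).apply(n-LG)*1000
E
python3 - <<'E'
from h import *
print(nose())
for N in ([22,0,35],[24,0,15]): rel(lw(tcp(N,18)),down(LY,18))
E
```

```text
[ 23.3588  -2.096  108.6034]
shift cm [ 2.1305 -0.2079  7.0269] turn deg [ 0.1217 -0.1668 -0.1365]
shift cm [ 2.9334 -0.2137  8.8696] turn deg [ 0.1217 -0.1668 -0.1365]
```

Emit:
jog_arm(moves=[1, 0.5, -0.1, 2, 0, 0, 0, 1, 1.2, -0.1, 4, 0, 0, 0, 1, 1.7, -0.1, 5.5, 0, 0, 0, 1, 2.1, -0.1, 7, 0, 0, 0, 1, 2.1, -0.1, 7, 0, 0, 0, 1, 2.1, -0.1, 7, 0, 0, 0])

```text
time_s: 5.8
eef_pos: [0.4222, 0.1688, 0.0786]
eef_rot: [-0.003, 0.988, -0.026, -0.155]
contact_force: [-0.6, 0.3, -0.2]
width: 0.17
```

```bash
python3 - <<'E'
from h import *
o,p,r=pose();print(nose(),o['contact_force'],o['joint_positions'],np.degrees(np.arcsin(-r.as_matrix()[2,0])))
d=grab('side')
c=cv2.resize(d['color'][140:300,190:350],None,fx=4,fy=4);cv2.imwrite('pics/s4.png',c)
print(nose())
for N,t in (([24,0,15],18),([52,0,14],18),): rel(lw(tcp(N,t)),down(LY,t))
E
```

```text
[21.9523 -0.1981 36.0423] [-0.5734  0.2815 -0.2449] [-0.0738  0.4968 -0.4009  1.9832  0.0472  0.9717 -2.1123] 17.825230582338257
[22.3603  0.1481 36.4448]
shift cm [0.8194 0.0195 1.9627] turn deg [ 0.0801 -0.2354 -0.0404]
shift cm [3.5164 0.0187 1.2036] turn deg [ 0.0801 -0.2354 -0.0404]
```

View pics/s4.png

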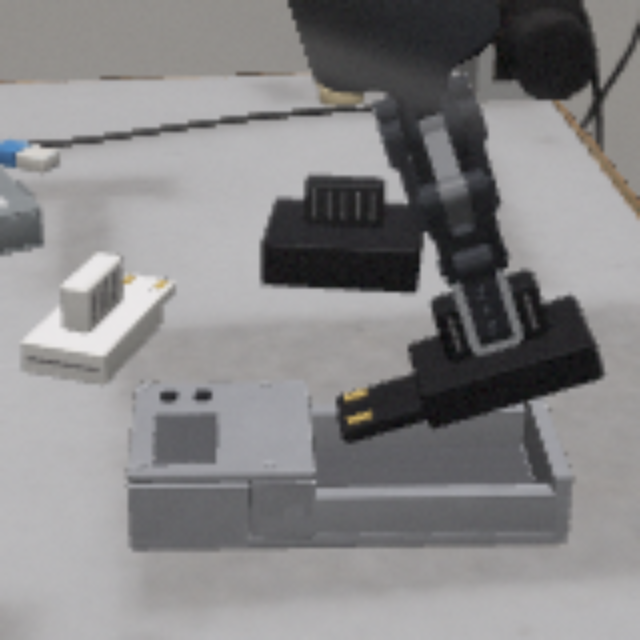

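The side crop shows the tilted pack over the bay. Its nose is at about (345,430), just short of the lip edge at (315,415–480). Next I'll lower it and slide it under the lip.

Emit:
jog_arm(moves=[1, 0.4, 0, 1, 0, 0, 0, 1, 0.8, 0, 2, 0, 0, 0, 1, 0.8, 0, 2, 0, 0, 0, 1, 1.5, 0, 1.8, 0, 0, 0, 1, 2.2, 0, 1.6, 0, 0, 0, 1, 2.9, 0, 1.4, 0, 0, 0, 1, 3.5, 0, 1.2, 0, 0, 0, 1, 3.5, 0, 1.2, 0, 0, 0, 1, 3.5, 0, 1.2, 0, 0, 0, 1, 3.5, 0, 1.2, 0, 0, 0])

```text
time_s: 6.85
eef_pos: [0.4512, 0.1677, 0.0561]
eef_rot: [-0.003, 0.988, -0.026, -0.155]
contact_force: [-0.4, -0.1, -1.5]
width: 0.171
```

```bash
python3 - <<'E'
from h import *
o,p,r=pose();print(nose(),o['contact_force'],o['moment'])
d=grab('side')
c=cv2.resize(d['color'][140:300,190:350],None,fx=4,fy=4);cv2.imwrite('pics/s5.png',c)
print(nose())
for N,t in (([54,0,12],12),([55,0,10.5],6),([56,0,10],0),([56,0,8.5],0)): rel(lw(tcp(N,t)),down(LY,t))
E
```

```text
[50.889   0.2971 13.55  ] [-0.3759 -0.0508 -1.5317] [-0.0289 -0.4325 -0.0248]
[50.8944  0.3252 13.5624]
shift cm [0.1617 0.0338 0.7993] turn deg [0.1235 5.8552 0.0197]
shift cm [0.1966 0.0319 1.6907] turn deg [ 0.1225 11.8552  0.0261]
shift cm [0.2828 0.0302 2.4938] turn deg [ 0.1212 17.8552  0.0326]
shift cm [0.3288 0.0299 2.6365] turn deg [ 0.1212 17.8552  0.0326]
```

View pics/s5.png

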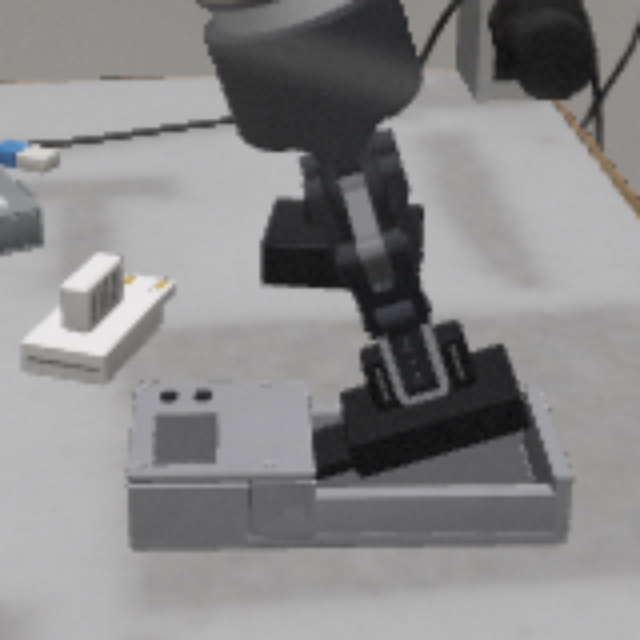

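The tongue is under the lip: by pose the nose is at x≈51, z≈13.5, with no contact force. Now I'll level it.

Emit:
jog_arm(moves=[1, 0.1, 0, 0.4, 0, 3, 0, 1, 0.2, 0, 0.8, 0, 6, 0, 1, 0.2, 0, 1.2, 0, 9, 0, 1, 0.2, 0, 1.7, 0, 12, 0, 1, 0.2, 0, 2.1, 0, 15, 0, 1, 0.3, 0, 2.4, 0, 17.8, 0, 1, 0.3, 0, 2.4, 0, 17.8, 0, 1, 0.3, 0, 2.4, 0, 17.8, 0])

```text
time_s: 7.7
eef_pos: [0.447, 0.1681, 0.0326]
eef_rot: [0.001, 1.0, -0.026, -0.001]
contact_force: [-0.3, -0.4, -2.6]
width: 0.173
```

```bash
python3 - <<'E'
from h import *
o,p,r=pose();print(nose(),o['contact_force'],o['moment'],p,np.degrees(np.arcsin(-r.as_matrix()[2,0])))
d=grab('side');t=grab('top')
c=cv2.resize(d['color'][140:300,190:350],None,fx=4,fy=4);cv2.imwrite('pics/s6.png',c)
for N,tt in (([56,0,8.5],0),): rel(lw(tcp(N,tt)),down(LY,tt))
E
```

```text
[56.7353  0.519  10.9882] [-0.3462 -0.4493 -2.5557] [-0.0033  0.0038  0.0165] [0.447  0.1681 0.0326] 0.06853796801878986
shift cm [-0.1615  0.0475  0.2582] turn deg [ 0.0815  0.0212 -0.0003]
```

View pics/s6.png

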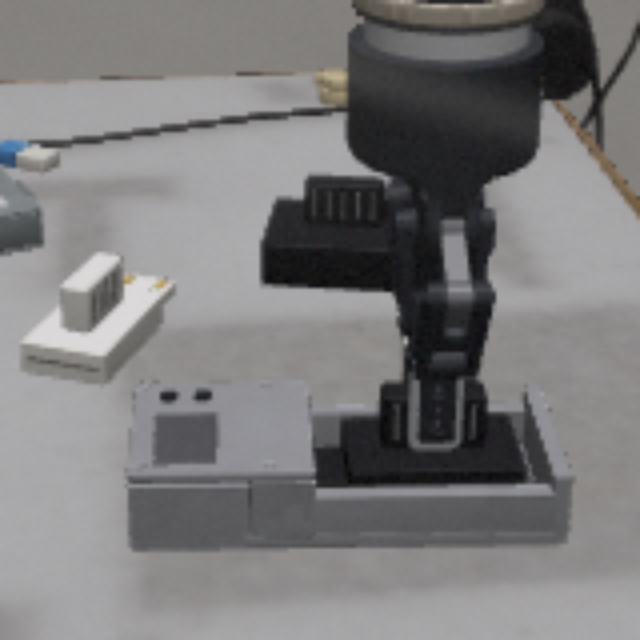

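Emit:
jog_arm(moves=[1, 0, 0, 0.1, 0, 0, 0, 1, 0, 0, 0.2, 0, 0, 0, 1, 0, 0, 0.2, 0, 0, 0, 1, 0, 0, 0.2, 0, 0, 0])

```text
time_s: 8.2
eef_pos: [0.4476, 0.1678, 0.0305]
eef_rot: [0.001, 1.0, -0.026, 0.0]
contact_force: [-0.8, -0.6, 1.3]
width: 0.171
```

Contact force has turned upward (1.3 N), so the pack is on the floor or nearly there. Releasing and rising.

Emit:
jog_arm(moves=[0.6, 0, 0, 0, 0, 0, 0, 0.6, 0, 0, 0, 0, 0, 0, 0.6, 0, 0, 0, 0, 0, 0, 0.6, 0, 0, 0, 0, 0, 0, 0.6, 0, 0, -0.5, 0, 0, 0, 0.6, 0, 0, -2, 0, 0, 0, 0.6, 0, 0, -5, 0, 0, 0, 0.6, 0, 0, -9, 0, 0, 0, 0.6, 0, 0, -13, 0, 0, 0, 0.6, 0, 0, -16, 0, 0, 0])

```text
time_s: 9.2
eef_pos: [0.4476, 0.1686, 0.1932]
eef_rot: [0.0, 1.0, -0.026, 0.001]
contact_force: [-0.1, -1.0, -0.4]
width: 0.403
```

Emit:
jog_arm(moves=[0.6, 0, 5, 0, 0, 0, 0, 0.6, 0, 10, 0, 0, 0, 0, 0.6, 0, 15, 0, 0, 0, 0, 0.6, 0, 20, 0, 0, 0, 0, 0.6, 0, 25, 0, 0, 0, 0, 0.6, 0, 30, 0, 0, 0, 0, 0.6, 0, 33, 0, 0, 0, 0, 0.6, 0, 33, 0, 0, 0, 0])

```text
time_s: 10.0
eef_pos: [0.4292, -0.1661, 0.1913]
eef_rot: [0.002, 1.0, -0.03, -0.0]
contact_force: [0.3, 0.9, -0.6]
width: 0.404
```

```bash
python3 - <<'E'
from h import *
o,p,r=pose();print(o['time_s'],p,o['contact_force'])
d=grab('side');t=grab('top')
c=cv2.resize(d['color'][140:300,190:350],None,fx=3,fy=3)
e=cv2.resize(t['color'][160:270,140:220],None,fx=4,fy=4)
im=np.zeros((480,800,3),np.uint8);im[:480,:480]=c;im[:440,480:800]=e;cv2.imwrite('pics/f.png',im)
P=pts(t);z=P[...,2]
def sel(box,lo,hi):
    m=np.zeros(z.shape,bool);x0,x1,y0,y1=box;m[y0:y1,x0:x1]=1;m&=(z>lo)&(z<hi)
    n,l,st,_=cv2.connectedComponentsWithStats(m.astype(np.uint8),connectivity=4)
    return P[l==1+np.argmax(st[1:,4])]
lg=lambda q:R.from_euler('z',-LY,degrees=True).apply(q-LG)*1000
q=sel((160,200,200,260),.046,.07);f=lg(q);print('fin',cv2.minAreaRect(f[:,:2].astype(np.float32)),np.median(f[:,2]))
al=lg(P.reshape(-1,3));dark=(t['color'].max(2)<60).ravel()
b=al[dark&(abs(al[:,1])<29)&(al[:,0]>-60)&(al[:,0]<34)&(al[:,2]>21)&(al[:,2]<31)]
A=np.c_[b[:,:2],np.ones(len(b))];print('top plane',len(b),np.linalg.lstsq(A,b[:,2],rcond=None)[0],np.median(b[:,2]),b.min(0),b.max(0))
q=sel((255,305,198,255),.02,.06);print('square',cv2.minAreaRect((q[:,:2]*1000).astype(np.float32)))
E
```

```text
10.0 [ 0.4292 -0.1661  0.1913] [ 0.3082  0.8686 -0.6376]
fin ((-15.355574607849121, 0.4947338104248047), (16.799175262451172, 43.361602783203125), 89.43254852294922) 51.73914451897753
top plane 456 [ 0.002   0.0002 25.9356] 25.879198110772045 [-52.7377 -22.2539  21.105 ] [21.2863 28.9194 30.8704]
square ((452.4313049316406, -73.5606689453125), (68.18126678466797, 86.37828826904297), 77.64637756347656)
```

View pics/f.png

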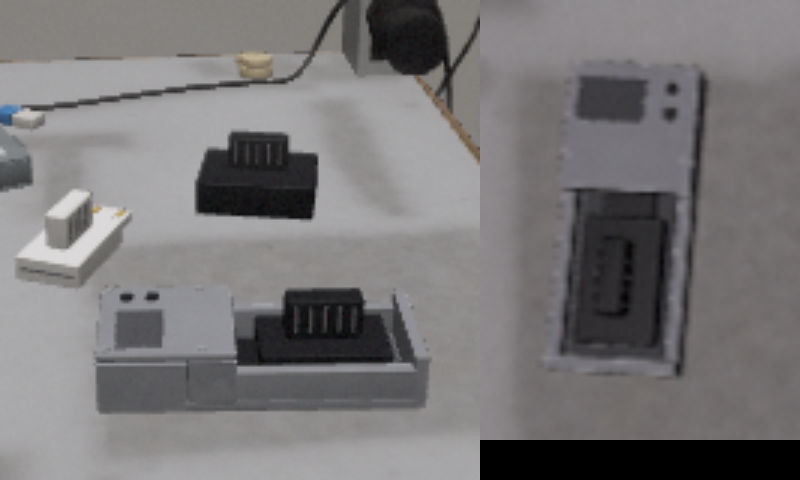

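The picture shows the pack lying flat in the bay, with the tongue running under the lip at (630,195). The square pack has not moved. Handing in.

```bash
python3 -c "
from bench import arm
print(arm.close_job())"
```

```text
the job is handed in; nothing more can be done
None
```

I fitted the tongued pack into the logger's bay and handed the job in at about 10 s of the 43 s allowed; no verdict is reported.

**What I did:** I gripped the black pack by its fin and carried it over at about 18° tongue down. I brought the tongue tip under the lip, then levelled the pack, lowered it to the floor, let go and moved the arm clear. By arm pose, the tongue tip was about 51 mm along the bay and 13.5 mm up while it was under the lip.

**Last checks** (camera depth, logger frame):

| Check | Measured | Needed |
|---|---|---|
| Tongue tip along the bay | about 57.6 mm, inferred from the fin centre at -15.4 mm | 44 to 65 mm |
| Offset across the bay | 0.5 mm | within 15 mm |
| Angle to the logger | 0.6° | under about 12° |
| Fin top height | 51.7 mm | 52 mm if flat on the floor |
| Tilt of the pack's top | about 0.1° | under 5° |
| Square pack shift | about 0.1 mm | under 30 mm |

The tongue tip is hidden under the lip in the final pictures, so its position there is inferred, not seen. No check failed or disagreed.

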